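Book out the hex fitting on the pick tally

TASK

Book out the part with the hexagonal collar on the pick tally: with the fingertips, gently press down the round key right in front of that part's compartment until it is about level with its rim. Then gently press down the square key on the small order box in the same way to close the order, and withdraw. The keys stay down by themselves; leave all the other round keys up, and do not shift or pick up any of the parts or the other loose things on the bench.

Things in the scene. Friction and masses are not known exactly. Their poses are not given: they have to be found in the camera images.
- tally_rack: Pick tally, fixed to the bench: aluminium tray 100 x 204 mm with a grey rail (36 mm deep, 30 mm high) along its front and three open compartments side by side behind it (walls 22 mm high, inside about 60 x 60 mm). Origin: centre of its underside; x away from the rail (to the compartments), y to the left, z up. Its yaw varies by some degrees. One round key stands in the rail in front of each compartment.
- key_left_top (a point): Centre of the flat top of the left round key, a black plunger 20 mm across in a dark metal rim 28 mm across (rim top 33 mm above the bench). Keys stand 64 mm apart. The key up: its top is 43 mm above the bench; pressed home: 34 mm. The point moves with the key.
- key_middle_top (a point): Centre of the flat top of the middle round key, a black plunger 20 mm across in a dark metal rim 28 mm across (rim top 33 mm above the bench). Keys stand 64 mm apart. The key up: its top is 43 mm above the bench; pressed home: 34 mm. The point moves with the key.
- key_right_top (a point): Centre of the flat top of the right round key, a black plunger 20 mm across in a dark metal rim 28 mm across (rim top 33 mm above the bench). Keys stand 64 mm apart. The key up: its top is 43 mm above the bench; pressed home: 34 mm. The point moves with the key.
- key_left (a joint): How far the left round key is pressed down, m: 0 up, 0.009 home (then a hard stop). It needs about 4 N to move, has no spring and stays where it is left.
- key_middle (a joint): How far the middle round key is pressed down, m: 0 up, 0.009 home (then a hard stop). It needs about 4 N to move, has no spring and stays where it is left.
- key_right (a joint): How far the right round key is pressed down, m: 0 up, 0.009 home (then a hard stop). It needs about 4 N to move, has no spring and stays where it is left.
- compartment_left (a point): Centre of the floor of the left compartment, 6 mm above the bench, 50 mm behind the left round key.
- compartment_middle (a point): Centre of the floor of the middle compartment, 6 mm above the bench, 50 mm behind the middle round key.
- compartment_right (a point): Centre of the floor of the right compartment, 6 mm above the bench, 50 mm behind the right round key.
- order_box: Order box, one of two small single-key boxes fixed side by side to the right of the rack, in either order: grey, 70 x 46 x 30 mm, with a square black key. A fixed assembly fixture, a frame 270 mm high, stands just behind the gap between rack and boxes (x from 0.50 on, y -0.37 to -0.18): travel on the robot's side of it or above. Origin: centre of its underside; z up.
- hold_box: Hold box, the other of the two small boxes: grey, 70 x 46 x 30 mm, with a round black key that is to be left alone. Origin: centre of its underside; z up.
- hold_key_top (a point): Centre of the flat top of the hold box's round key, 20 mm across; same heights as the others.
- hold_key (a joint): How far the hold box's round key is pressed down, m: 0 up, 0.009 home; works like the others.
- order_key_top (a point): Centre of the flat top of the square key, 20 x 20 mm, in a dark metal rim 30 mm square (rim top 33 mm above the bench). Up: 43 mm above the bench; pressed home: 34 mm. The point moves with the key.
- order_key (a joint): How far the square key is pressed down, m: 0 up, 0.009 home (then a hard stop). About 4 N moves it; no spring, it stays where it is left.
- hex_fitting: Brass fitting standing on end, 16 x 18 x 34 mm, with a hexagonal collar round its middle and a bore; loose in one of the compartments (which one varies). Origin: centre of its underside, z up.
- slim_punch: Slim steel punch with a tapered tip, 20 mm across and 60 mm tall, loose, standing in another compartment. Origin: centre of its underside.
- turned_part: Low round stepped brass part with a thin steel pin on top, 22 mm across and 20 mm tall, loose, standing in the remaining compartment. Origin: centre of its underside.
- brush: Small wooden-handled parts brush lying flat, 20 x 146 x 9 mm, along the bench edge in front of the rack. Bystander. Origin: centre of its underside.
- tape: Roll of masking tape lying flat, 73 mm across, 19 mm high, behind the rack. Bystander. Origin: centre of its underside.
- case: Small black rounded case, 44 x 62 x 24 mm, left of the rack, beside a fixed arbor press 440 mm high (x 0.39 to 0.50, y from 0.17 on; keep the wrist clear of it). Bystander. Origin: centre of its underside.
- offcut: Short wooden offcut, 45 x 85 x 22 mm, right of the two small boxes. Bystander. Origin: centre of its underside.
- stout_punch: Stout brass punch with a tapered tip standing on its shoulder, 29 mm across and 45 mm tall, at the far right. Bystander. Origin: centre of its underside.

How it is judged:
By the outcome, as a careful person would: the job done as asked, in the order asked, and still so for the second after the job is handed in, with the robot touching nothing.
It also fails if it takes over 42 s, if anything falls off the work surface, if the arm or the gripper's body presses on something with over 40 N, if the wrist force passes 120 N, or if a joint passes its speed limit or range.

ROBOT

A 6-joint arm with a two-finger parallel gripper is mounted at the origin on a cart in front of the work surface, level with it; the furniture and walls round the work are solid. World frame = base frame: x ahead of the robot, y to its left, z up, the work surface at z = 0. Lengths are in m, angles in rad, forces in N, time in s.
With the tool pointing down it reaches from about 0.35 to 0.775 m from the base axis. Payload 7.3 kg.
Tool frame: the origin (TCP) lies at the very end of the fingers, on their centre line; the grasp point (between the pads) lies 19 mm behind it; z points along the fingers, y is the direction in which the jaws open and shut (so a half turn about z gives the same grasp; the last joint's range is limited). The gripper opens to 92 mm and grips with 3 to 60 N. Pads are 19 mm wide; open, the fingers measure 130 mm over their backs; the gripper's body (75 mm by 190 mm) begins 47 mm behind the grasp point.
Start: joints at [1.064, 0.342, 1.524, -0, 1.275, -0.146], TCP at [0.185, 0.491, 0.227] pointing down, gripper open.
Joint ranges: [-2.53, 2.53], [-0.77, 2.02], [0.04, 2.7], [-1, 4.14], [0.28, 2.66], [-3.11, 3.11]. Speed limits (rad/s): [2.57, 2.57, 3.14, 3.14, 3.14, 3.14].

INTERFACE

Orientations are given as [roll, pitch, yaw] about the fixed x, y, z axes, in that order (R = Rz(yaw) Ry(pitch) Rx(roll)).
In Python, from cell import observe, read_camera, camera_info, hand_in gives the robot as it stands.
- The arm moves only by the tool jog_arm, never from a script. Its argument "rows" is one flat list of numbers, 5 for each row, row after row: the finger opening in mm, from 0 to 91.8, then the shift along the tool's x, y, z in mm, then the turn about the tool's z in degrees. In form: [gripper, tx, ty, tz, roll, gripper, tx, ty, tz, roll, ...]. A call has 1 to 20 rows; each row shifts and turns the commanded pose from where the row before left it, along the tool's axes as they then stand; what a row does not reach is not made up. A row lasts 1/10 s, in which the tool goes at most 50 mm and 8.59 degrees, less where a joint would pass 70% of its speed; a pose out of reach is approached as far as the arm can. A call with a gripper value outside its range is refused whole. The fingers move at their own pace and stop on an object; "grip_force" is the grip in N (left out, the last holds). Time passes only in rows, so rows that do not move let the fingers close. It gives the time, the measured TCP pose, the force and the opening at its end, in the units of the state.
- observe(): the state, without advancing time (a new reading comes with each control period).
- read_camera(name): name is "side" or "top" or "wrist"; returns (picture, depth): 480x640x3 uint8, red, green, blue; 480x640 float32, m along the optical axis (not along the pixel's ray), 0 where there is no reading.
- camera_info(name): a dict with "fx", "fy", "cx", "cy" (pixels), "distortion" ([k1, k2, p1, p2, k3] as OpenCV has them; the pictures are not rectified), "extrinsics" (4x4, takes a point from camera to world coordinates); the wrist camera has in their place "tool_from_camera" (4x4, takes a point from camera to tool coordinates, whose origin is the TCP and whose axes are the flange's). Camera axes: x right, y up, looking along -z (the intrinsics and any distortion apply to the point x, -y, -z); pixel columns grow to the right and rows downward; lengths in m; the calibration is good to about 2 mm. A picture is of the moment at which its call begins: read the wrist's pose just before it. camera_info takes no time and is no camera call.
- hand_in(): hands the job in, once; it reports no verdict.
The state is a dict: "time": time; "qpos": joint angles; "qvel": joint speeds; "joint_efforts": joint torques, N m; "tool_pos": TCP position; "tool_rot": TCP orientation; "contact_force": force on the tool from outside, world axes, zero at the start; "torque": the same for the moment, N m; "opening": finger opening in m.
Only numpy, scipy, OpenCV 4.12 (cv2) and the standard library are available. Lean on these libraries where they do the work, as an engineer would, in place of code of your own. Each camera call takes 0.05 s, during which the arm holds its last target. There are 200 camera calls.

## Working session

There is one attempt and no reset: what is moved stays moved. The work goes in short steps, Python scripts to look and compute and a tool call to move; the robot and the scene stay as the last step left them, time stands still between calls to the robot, and variables do not carry over. Pictures are saved under pics/ and viewed, about 8 in all and at most 12, crops included, and the job is handed in when it is done.

Besides the shell and the picture viewer there is one more tool, called after "Call:" as name(argument=value, ...) on one line, values as JSON. jog_arm: Moves the arm, as the interface text tells. Its arguments: {"type":"object","properties":{"rows":{"type":"array","items":{"type":"number"}},"grip_force":{"type":"number"}},"required":["rows"]}

```bash
mkdir -p pics; ls; cat > h.py <<'E'
import numpy as np, cv2
from cell import observe, read_camera, camera_info
from scipy.spatial.transform import Rotation as R
def snap(n):
    s=observe(); im,d=read_camera(n); cv2.imwrite(f'pics/{n}_{s["time"]:.2f}.png',im[:,:,::-1]); 
    np.savez(f'pics/{n}.npz',im=im,d=d,T=pose(n,s)); print(n,s["time"]); return im,d
def pose(n,s):
    i=camera_info(n)
    if n!='wrist': return np.array(i['extrinsics'])
    T=np.eye(4);T[:3,:3]=R.from_euler('xyz',s['tool_rot']).as_matrix() if len(s['tool_rot'])==3 else R.from_quat(s['tool_rot']).as_matrix()
    T[:3,3]=s['tool_pos']; return T@np.array(i['tool_from_camera'])
def ray(n,T,u,v):
    i=camera_info(n);K=np.array([[i['fx'],0,i['cx']],[0,i['fy'],i['cy']],[0,0,1]])
    x,y=cv2.undistortPoints(np.array([[[u,v]]],float),K,np.array(i['distortion'],float))[0,0]
    return T[:3,3],T[:3,:3]@np.array([x,-y,-1])
def atz(n,T,u,v,z):
    o,r=ray(n,T,u,v); return o+r*(z-o[2])/r[2]
def withdepth(n,T,u,v,d):
    o,r=ray(n,T,u,v); return o+r*d[int(v),int(u)]
E
python3 - <<'E'
from h import *
print(observe())
snap('top');snap('side')
for n in('top','side','wrist'): print(camera_info(n))
E
ls pics
```

```text
pics
{'time': 0.0, 'qpos': array([ 1.06400032e+00,  3.42700185e-01,  1.52504699e+00, -6.66324844e-06,
        1.27541321e+00, -1.45997190e-01]), 'qvel': array([ 0.00024558, -0.00033988,  0.0007424 ,  0.00069916,  0.00024973,
        0.00029854]), 'joint_efforts': array([-2.88357387e-04, -4.31234694e+01, -2.44220406e+01,  7.18011567e-02,
        5.60596038e-02, -1.78287419e-04]), 'tool_pos': array([0.18510685, 0.49082864, 0.22604621]), 'tool_rot': array([-3.14004067e+00, -2.21768515e-04,  2.78079561e+00]), 'contact_force': array([ 0.38509078, -0.65814623,  0.00112392]), 'torque': array([-0.05152925,  0.03715988,  0.02180435]), 'opening': 0.09172197977381175}
top 0.0
side 0.05
{'fx': 573.4247221204365, 'fy': 573.4247221204365, 'cx': 329.9246852586997, 'cy': 242.02099762736972, 'distortion': array([0.02518387, 0.        , 0.        , 0.        , 0.        ]), 'extrinsics': array([[ 0.00406018,  0.9925061 , -0.12212761,  0.30535686],
       [-0.99998609,  0.00361851, -0.00383805, -0.2313784 ],
       [-0.00336736,  0.12214149,  0.99250699,  1.5714092 ],
       [ 0.        ,  0.        , 
[... 371 characters left out ...]
731,  0.76404143,  0.64494033,  0.93828591],
       [ 0.        ,  0.        ,  0.        ,  1.        ]])}
{'fx': 381.75275251509737, 'fy': 381.75275251509737, 'cx': 318.44742857851946, 'cy': 247.2164375310496, 'distortion': array([-0.0086205,  0.       ,  0.       ,  0.       ,  0.       ]), 'tool_from_camera': array([[ 1.06459427e-03,  9.58785774e-01,  2.84127977e-01,
         7.56458903e-02],
       [ 9.99998893e-01, -1.31616056e-03,  6.94486112e-04,
        -7.73527451e-04],
       [ 1.03982144e-03,  2.84126923e-01, -9.58786113e-01,
        -1.58125967e-01],
       [ 0.00000000e+00,  0.00000000e+00,  0.00000000e+00,
         1.00000000e+00]])}
side.npz
side_0.05.png
top.npz
top_0.00.png
```

View pics/top_0.00.png

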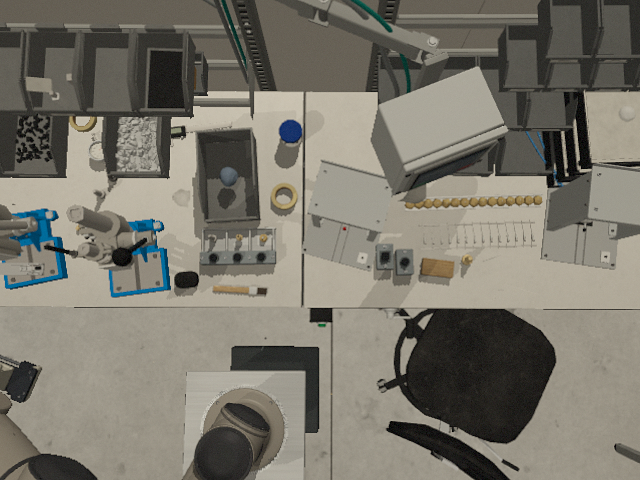

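View pics/side_0.05.png

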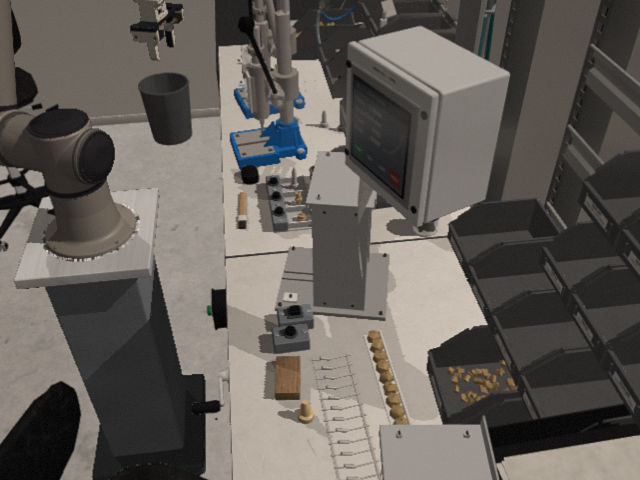

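The top view shows the rack keys near (212,258), (238,258) and (263,258), and the boxes near (384,257) and (403,262). The press is left of the rack and the monitor frame is between rack and boxes. I'll enlarge both areas.

```bash
python3 - <<'E'
from h import *
z=np.load('pics/top.npz'); s=np.load('pics/side.npz')
c=lambda im,x,y,w,h,f:cv2.resize(im[y:y+h,x:x+w],None,fx=f,fy=f,interpolation=cv2.INTER_CUBIC)
a=c(z['im'],195,222,90,50,8); b=c(z['im'],365,235,60,45,6)
e=c(s['im'],255,165,65,75,6)[:290]; f=c(s['im'],262,285,65,75,6)[:290]
out=np.zeros((690,780,3),np.uint8)
cv2.imwrite('pics/topcrop.png',a[:,:,::-1])
row=np.hstack([c(z['im'],370,237,50,45,5),c(s['im'],258,170,60,65,5)[:,:][0:225*1+100][:225],c(s['im'],265,295,50,60,5)[:225]])
cv2.imwrite('pics/crop2.png',row[:,:,::-1])
for u,v in[(212,258),(238,258),(263,258),(384,257),(403,262)]: print(atz('top',z['T'],u,v,.043).round(4),withdepth('top',z['T'],u,v,z['d']).round(4))
E
```

```text
[0.4492 0.0898 0.043 ] [0.449  0.0893 0.0454]
[0.4494 0.0203 0.043 ] [0.4492 0.0199 0.0455]
[ 0.4497 -0.0465  0.043 ] [ 0.4502 -0.0459  0.0376]
[ 0.4536 -0.3703  0.043 ] [ 0.454  -0.3707  0.0383]
[ 0.4404 -0.4209  0.043 ] [ 0.4406 -0.4212  0.0404]
```

View pics/topcrop.png

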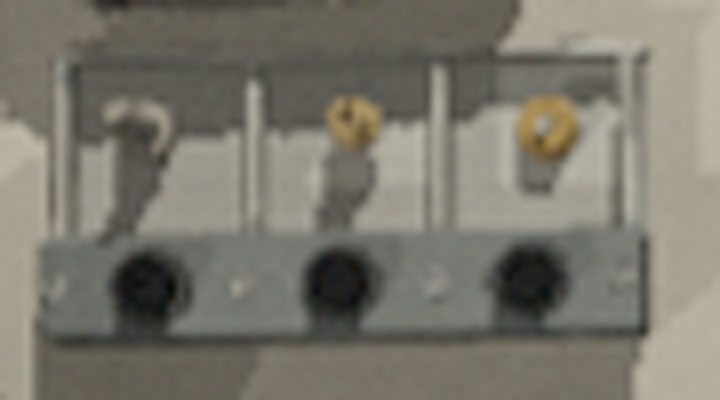

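View pics/crop2.png

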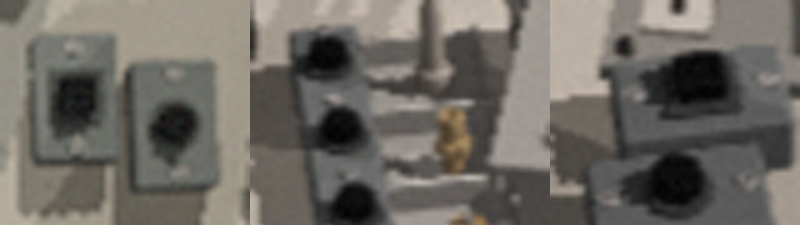

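Reading the crops:
- **Rack:** the keys sit at about (213,257.6), (237.2,257.2) and (261.2,256.8). The left compartment holds the steel punch, the middle one a tall brass part, and the right one a low round brass part with a pin.
- **Boxes:** the left box has the square key, at about (385,256.6).

I'll confirm both with the wrist camera.

```bash
cat >> h.py <<'E'
def plan(wps,step=40,s=None):
    s=s or observe(); p=np.array(s['tool_pos']); yaw=s['tool_rot'][2]; a=yaw-np.pi
    print('a deg',np.degrees(a))
    for w in wps:
        d=(np.array(w)-p)*1000; n=int(np.ceil(np.linalg.norm(d)/step))
        t=[-d[0]*np.cos(a)-d[1]*np.sin(a), -d[0]*np.sin(a)+d[1]*np.cos(a), -d[2]]
        print(w,'rows',n,'each',np.round(np.array(t)/n,1)); p=np.array(w)
E
python3 - <<'E'
from h import *
s=observe(); s['tool_rot'][2]-=np.radians(-41)
plan([(.25,.27,.227),(.33,.14,.227),(.38,.022,.227)],s=s)
z=np.load('pics/top.npz');d=z['d'];pts=[]
for v in range(225,285,1):
  for u in range(350,420):
    p=withdepth('top',z['T'],u,v,d)
    if p[2]>.08 and d[v,u]>0: pts.append(p)
pts=np.array(pts);print(len(pts), pts.min(0) if len(pts) else 0, pts[np.argmin(pts[:,0])])
E
```

```text
a deg 20.329898425790255
(0.25, 0.27, 0.227) rows 6 each [  2.7 -38.3  -0.1]
(0.33, 0.14, 0.227) rows 4 each [ -7.5 -37.4  -0. ]
(0.38, 0.022, 0.227) rows 4 each [ -1.5 -32.   -0. ]Traceback (most recent call last):
  File "<stdin>", line 7, in <module>
  File "h.py", line 19, in withdepth
    o,r=ray(n,T,u,v); return o+r*d[int(v),int(u)]
        ~~~^^^^^^^^^
  File "h.py", line 13, in ray
    i=camera_info(n);K=np.array([[i['fx'],0,i['cx']],[0,i['fy'],i['cy']],[0,0,1]])
ValueError: time passes only in moves, steps and waits
```

Call:
jog_arm(rows=[0,0,0,0,-8.2,0,0,0,0,-8.2,0,0,0,0,-8.2,0,0,0,0,-8.2,0,0,0,0,-8.2,0,2.7,-38.3,0,0,0,2.7,-38.3,0,0,0,2.7,-38.3,0,0,0,2.7,-38.3,0,0,0,2.7,-38.3,0,0,0,2.7,-38.3,0,0,0,-7.5,-37.4,0,0,0,-7.5,-37.4,0,0,0,-7.5,-37.4,0,0,0,-7.5,-37.4,0,0,0,-1.5,-32,0,0,0,-1.5,-32,0,0,0,-1.5,-32,0,0,0,-1.5,-32,0,0], grip_force=20)

```text
time: 2.0
tool_pos: [0.3803, 0.021, 0.2266]
tool_rot: [3.141, -0.0, -2.787]
contact_force: [0.4, 0.1, 0.0]
opening: 0.0002
```

Call:
jog_arm(rows=[0,0,0,0,6,0,0,0,0,6,0,0,0,0,3,0,0,0,0,0])

```text
time: 2.4
tool_pos: [0.3799, 0.0222, 0.2265]
tool_rot: [3.141, -0.001, -3.049]
contact_force: [-0.3, -0.8, -0.1]
opening: 0.0004
```

```bash
python3 - <<'E'
from h import *
s=observe();print(s['tool_pos'],s['tool_rot'],s['contact_force'],s['opening'])
snap('wrist')
z=np.load('pics/wrist.npz');cv2.imwrite('pics/w1.png',z['im'][:,:,::-1])
E
```

```text
[0.37993501 0.02223471 0.22647048] [ 3.14130574e+00 -6.29003053e-04 -3.04931064e+00] [-0.29773723 -0.83831869 -0.13015661] 0.0004207921031460821
wrist 2.4
```

View pics/w1.png

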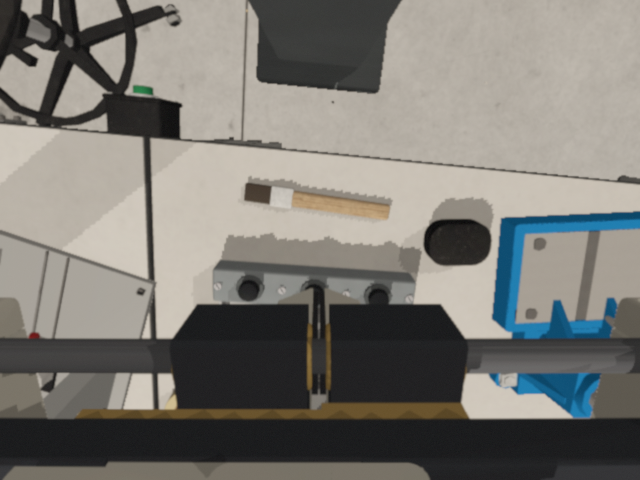

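The view has the robot's side up. The keys are at (248,290) right, (315,292) middle and (378,297) left, and the fingers hide the compartments. I'll shift forward to see them.

Call:
jog_arm(rows=[0,-30,0,0,0,0,-30,0,0,0,0,-30,0,0,0,0,0,0,0,0,0,0,0,0,0])

```text
time: 2.95
tool_pos: [0.4693, 0.0309, 0.2261]
tool_rot: [3.141, -0.002, -3.047]
contact_force: [0.3, -0.4, 0.4]
opening: 0.0007
```

```bash
python3 - <<'E'
from h import *
z=np.load('pics/wrist.npz')
for u,v in[(248,290),(378,297)]: print(atz('wrist',z['T'],u,v,.043).round(4))
s=observe();print(s['tool_pos'],s['tool_rot'])
im,d=snap('wrist')
cv2.imwrite('pics/w2.png',cv2.resize(im[130:430,170:470],None,fx=2,fy=2,interpolation=cv2.INTER_CUBIC)[:,:,::-1])
E
```

```text
[ 0.454  -0.0406  0.043 ]
[0.4495 0.0854 0.043 ]
[0.46933736 0.03087872 0.22607412] [ 3.14119200e+00 -1.76061907e-03 -3.04697020e+00]
wrist 2.95
```

View pics/w2.png

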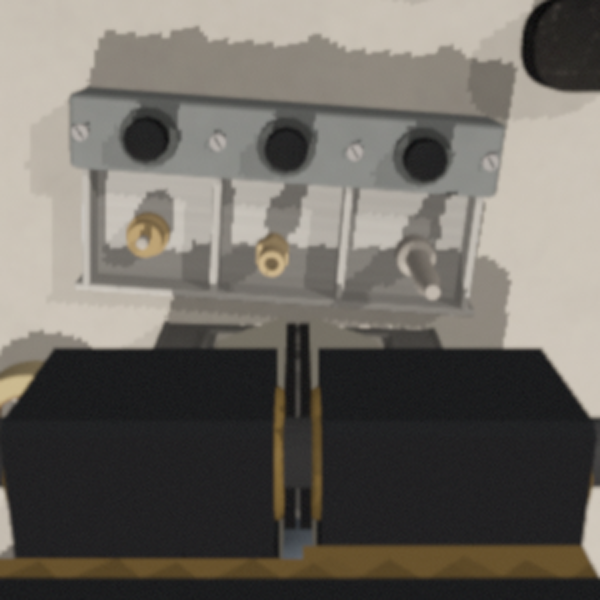

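The middle compartment holds the fitting with a bore and collar. The right one holds the low part with a pin, and the left one the punch. The key tops in the crop are (147,138), (286,147) and (425,158). Next I measure them, combined with the top camera.

```bash
cat >> h.py <<'E'
def tri(views):
    A=np.zeros((3,3));b=np.zeros(3)
    for n,T,u,v in views:
        o,r=ray(n,T,u,v);r=r/np.linalg.norm(r);P=np.eye(3)-np.outer(r,r);A+=P;b+=P@o
    return np.linalg.solve(A,b)
E
python3 - <<'E'
from h import *
z=np.load('pics/wrist.npz');t=np.load('pics/top.npz')
for (u,v),q in zip([(147,138),(286,147),(425,158)],[(261.2,256.8),(237.2,257.2),(213.1,257.6)]):
    u,v=170+u/2,130+v/2
    print(atz('wrist',z['T'],u,v,.043).round(4),withdepth('wrist',z['T'],u,v,z['d']).round(4),tri([('wrist',z['T'],u,v),('top',t['T'],*q)]).round(4))
k=atz('wrist',z['T'],313,203.5,.043)
plan([(k[0],k[1],.065),(k[0],k[1],.0345)],30)
E
```

```text
[ 0.4553 -0.0395  0.043 ] [ 0.4552 -0.0394  0.0437] [ 0.4547 -0.0407  0.0386]
[0.4534 0.023  0.043 ] [0.4533 0.023  0.0437] [0.4522 0.0226 0.0449]
[0.4524 0.0861 0.043 ] [0.4523 0.0861 0.0434] [0.4476 0.0809 0.0714]
a deg -354.60560109682655
(np.float64(0.4534268651268793), np.float64(0.023031689298679756), 0.065) rows 6 each [ 2.7 -1.  26.9]
(np.float64(0.4534268651268793), np.float64(0.023031689298679756), 0.0345) rows 2 each [-0.   0.  15.2]
```

Call:
jog_arm(rows=[0,4,-1.5,25,0,0,4,-1.5,25,0,0,4,-1.5,25,0,0,4,-1.5,25,0,0,0,0,25,0,0,0,0,25,0,0,0,0,15,0,0,0,0,5,0,0,0,0,0,0,0,0,0,0,0])

```text
time: 4.0
tool_pos: [0.4547, 0.0232, 0.0576]
tool_rot: [-3.141, 0.001, -3.048]
contact_force: [0.6, 1.0, 1.2]
opening: 0.0007
```

Now press slowly: the tip is at 57.6 mm and the target is about 34.5.

Call:
jog_arm(rows=[0,0.6,0,5,0,0,0,0,5,0,0,0,0,2,0,0,0,0,1,0,0,0,0,1,0,0,0,0,1,0,0,0,0,1,0,0,0,0,1,0,0,0,0,1,0,0,0,0,1,0,0,0,0,1,0,0,0,0,1,0,0,0,0,0,0])

```text
time: 5.3
tool_pos: [0.4538, 0.0232, 0.0355]
tool_rot: [3.141, -0.0, -3.049]
contact_force: [-0.7, -0.3, 1.5]
opening: 0.0007
```

Call:
jog_arm(rows=[0,0,0,0.5,0,0,0,0,0.5,0,0,0,0,0,0])

```text
time: 5.6
tool_pos: [0.4538, 0.0232, 0.0347]
tool_rot: [3.141, 0.0, -3.049]
contact_force: [-1.5, -0.6, 2.8]
opening: 0.0005
```

Call:
jog_arm(rows=[0,0,0,0.5,0,0,0,0,0.3,0])

```text
time: 5.8
tool_pos: [0.4538, 0.0231, 0.0342]
tool_rot: [3.142, 0.0, -3.049]
contact_force: [-3.5, 0.9, 9.9]
opening: 0.0006
```

The hard stop is felt at 34.2 mm (9.9 N), so the key is home. I'll lift and travel to the order box on the robot's side.

Call:
jog_arm(rows=[0,0,0,-5,0,0,0,0,-20,0,0,0,0,-30,0,0,0,0,-30,0,0,0,0,-30,0,0,0,0,-35,0,0,27,2.5,0,0,0,27,2.5,0,0])

```text
time: 6.6
tool_pos: [0.4, 0.023, 0.1849]
tool_rot: [-3.141, 0.003, -3.049]
contact_force: [-0.2, 0.2, -0.2]
opening: 0.0003
```

Call:
jog_arm(rows=[0,3.2,-33.8,0,0,0,3.2,-33.8,0,0,0,3.2,-33.8,0,0,0,3.2,-33.8,0,0,0,3.2,-33.8,0,0,0,3.2,-33.8,0,0,0,3.2,-33.8,0,0,0,3.2,-33.8,0,0,0,3.2,-33.8,0,0,0,3.2,-33.8,0,0,0,3.2,-33.8,0,0,0,3.2,-33.8,0,0,0,-20,-2,0,0,0,0,0,0,0,0,0,0,0,0])

```text
time: 8.1
tool_pos: [0.4189, -0.3841, 0.1835]
tool_rot: [3.141, -0.001, -3.048]
contact_force: [-0.5, 0.4, 0.6]
opening: -0.0002
```

```bash
python3 - <<'E'
from h import *
s=observe();print(s['tool_pos'],s['tool_rot'],s['contact_force'])
im,d=snap('wrist')
cv2.imwrite('pics/w3.png',cv2.resize(im[130:430,170:470],None,fx=2,fy=2,interpolation=cv2.INTER_CUBIC)[:,:,::-1])
im,d=snap('top')
cv2.imwrite('pics/t2.png',cv2.resize(im[222:272,195:285],None,fx=8,fy=8,interpolation=cv2.INTER_CUBIC)[:,:,::-1])
# depth of the middle key vs neighbours
T=np.load('pics/top.npz')['T']
for q in [(213,257),(237,257),(261,257)]:
    print(np.median([withdepth('top',T,q[0]+i,q[1]+j,d)[2] for i in(-1,0,1) for j in(-1,0,1)]).round(4))
E
```

```text
[ 0.41891138 -0.38406262  0.18348869] [ 3.14085037e+00 -5.76841814e-04 -3.04791447e+00] [-0.49640296  0.39476306  0.61170669]
wrist 8.1
top 8.15
0.0445
0.0342
0.0438
```

View pics/w3.png

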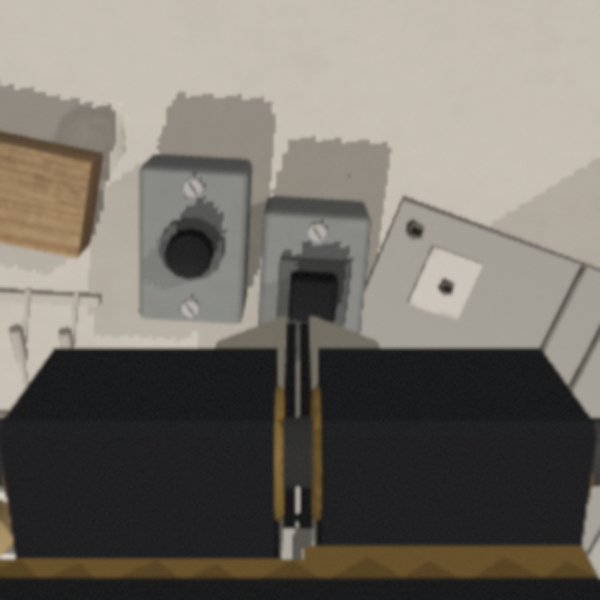

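The middle key reads 34.2 mm and its neighbours are still up at about 44 mm. In this view the square key's top spans 289–336 in u from v = 271, so its centre is at about (313,295). The round hold key is at (188,254).

```bash
python3 - <<'E'
from h import *
z=np.load('pics/wrist.npz');t=np.load('pics/top.npz')
u,v=170+313/2,130+295/2
k=atz('wrist',z['T'],u,v,.043);print(k,withdepth('wrist',z['T'],u,v,z['d']),tri([('wrist',z['T'],u,v),('top',t['T'],385,256.6)]),atz('top',t['T'],385,256.6,.043))
print(atz('wrist',z['T'],170+94,130+127,.043))
plan([(k[0],k[1],.056)],30)
E
```

```text
[ 0.45675345 -0.37501614  0.043     ] [ 0.45654783 -0.37504774  0.04354156] [ 0.45507491 -0.37397152  0.04554928] [ 0.45466248 -0.37298804  0.043     ]
[ 0.44372184 -0.42797515  0.043     ]
a deg -354.63420426866276
(np.float64(0.45675344509973703), np.float64(-0.3750161437837728), 0.056) rows 5 each [-7.7  1.  25.6]
```

Call:
jog_arm(rows=[0,0,6.5,20,0,0,0,0,25,0,0,0,0,25,0,0,0,0,25,0,0,0,0,15,0,0,0,0,10,0,0,-10,0,3,0,0,-10,0,2,0,0,-6,0,1,0,0,-5,0,1,0,0,-2.3,0,0,0,0,0,0,0,0])

```text
time: 9.4
tool_pos: [0.4521, -0.3748, 0.0571]
tool_rot: [-3.141, 0.0, -3.048]
contact_force: [-0.2, -0.8, 0.5]
opening: 0.0002
```

Call:
jog_arm(rows=[0,0,0,5,0,0,0,0,5,0,0,0,0,2,0,0,0,0,1,0,0,0,0,1,0,0,0,0,1,0,0,0,0,1,0,0,0,0,1,0,0,0,0,1,0,0,0,0,1,0,0,0,0,1,0,0,0,0,1,0,0,0,0,0.5,0,0,0,0,0,0])

```text
time: 10.8
tool_pos: [0.4519, -0.375, 0.0352]
tool_rot: [-3.141, 0.001, -3.049]
contact_force: [-0.7, -0.3, -1.1]
opening: 0.0006
```

Call:
jog_arm(rows=[0,0,0,0.5,0,0,0,0,0.3,0])

```text
time: 11.0
tool_pos: [0.452, -0.3751, 0.0348]
tool_rot: [-3.141, 0.001, -3.049]
contact_force: [-0.3, 0.5, 3.8]
opening: 0.0007
```

Call:
jog_arm(rows=[0,0,0,0.4,0,0,0,0,0.4,0])

```text
time: 11.2
tool_pos: [0.452, -0.3751, 0.0342]
tool_rot: [-3.141, 0.001, -3.049]
contact_force: [-0.9, 0.8, 9.4]
opening: 0.0006
```

The stop is felt again at 34.2 mm. I'll withdraw and check.

Call:
jog_arm(rows=[0,0,0,-5,0,0,0,0,-15,0,0,10,0,-20,0,0,20,0,-25,0,0,20,0,-30,0,0,20,0,-30,0,0,0,30,-20,0,0,0,30,0,0,0,0,30,0,0,0,0,30,0,0,0,0,30,0,0,0,0,0,0,0,0,0,0,0,0])

```text
time: 12.5
tool_pos: [0.3684, -0.2321, 0.1791]
tool_rot: [-3.141, 0.001, -3.047]
contact_force: [0.7, -0.4, 0.2]
opening: 0.0007
```

```bash
python3 - <<'E'
from h import *
s=observe();print(s['tool_pos'],s['qvel'].round(3),s['contact_force'])
im,d=snap('top');T=np.load('pics/top.npz')['T']
for q in [(213,257),(237,257),(261,257),(385,257),(404,261)]:
    print(q,np.median([withdepth('top',T,q[0]+i,q[1]+j,d)[2] for i in(-1,0,1) for j in(-1,0,1)]).round(4))
cv2.imwrite('pics/t3.png',cv2.resize(im[215:305,170:490],None,fx=2.5,fy=2.5,interpolation=cv2.INTER_CUBIC)[:,:,::-1])
E
```

```text
[ 0.36840714 -0.2320759   0.17914263] [-0.021  0.018 -0.024 -0.002 -0.001 -0.002] [ 0.73953874 -0.43938631  0.17854183]
top 12.5
(213, 257) 0.0441
(237, 257) 0.0339
(261, 257) 0.046
(385, 257) 0.0335
(404, 261) 0.0437
```

View pics/t3.png

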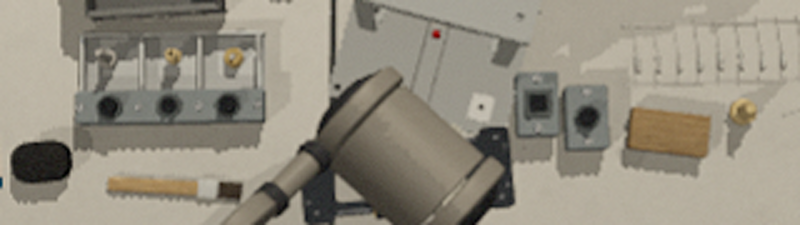

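The middle key and the square key are down, the other keys are up, the parts and loose things are unmoved, and the arm is clear.

```bash
python3 -c "
from cell import hand_in; print(hand_in())"
```

```text
the job is handed in; nothing more can be done
None
```

The job is done and handed in at about 12.5 s. I pressed the middle round key, in front of the hex-collar fitting, and then the square key on the order box. Each was pressed gently to its stop (about 10 N, fingertips at 34.2 mm), and then I withdrew the arm.

The last top-camera check agreed with this:

| Key | Measured height | State |
|---|---|---|
| Middle round key | 33.9 mm | down |
| Square order key | 33.5 mm | down |
| Left round key | 44.1 mm | up |
| Right round key | 46.0 mm | up |
| Hold box key | 43.7 mm | up |

- **Scene:** the parts and loose things showed no visible shift in the part of the bench I checked. The tape roll behind the rack was outside that picture. The arm read no contact.
- **Checks that failed or disagreed:** a depth check of the fixture's front edge errored out, so I relied on the dimensions given for it. When I combined two cameras for the left key, the height came out wrong (71 mm). The middle key's height agreed at 45 mm from two views, and its position came from the wrist camera.

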